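# Clamp a glued block in a ratchet clamp and keep it squeezed

### The job

Take the glued wooden block that lies in front of the blue ratchet clamp and clamp it: pull the clamp's black knob all the way out, which draws the jaw back, and push it fully home again; stand the block on the clamp's bed, centred between the fixed jaw and the sliding jaw, its light and dark faces towards the jaws, and let go of it. Then pump the two orange grips, squeezing and releasing them, until the sliding jaw pins the block against the fixed jaw and its sprung nose is pushed in about half way (about half of the 14 mm of red plunger still showing), never right in, and finish while still holding the grips squeezed like that. Move the jaw only by the knob and the grips, never by pushing it, and leave the other things on the bench where they are.

Things in the scene. Friction and masses are not known exactly. Their poses are not given: they have to be found in the camera images.
- clamp: Blue and grey clamp, screwed down; bed plate 74 x 362 x 12 mm, origin under its middle, on the bench. Its y axis is the clamping direction: fixed jaw (50 mm wide along x, 64 mm high, inner face at y = +150 mm) at the +y end, knob at the -y end; between them sliding jaw (40 mm wide, 62 mm high) and grips. Cheeks under the grips: 52 mm wide, 50 mm high; grey cover behind: 62 mm high.
- bed_mid (a point): Point on the top of the clamp's bed (12 mm above the bench), 35 mm before the fixed jaw: a good place for the middle of the block's underside. With the jaw drawn back about 68 mm are free between the nose and the fixed jaw. Same axes as the clamp.
- grips_mid (a point): Fixed point midway between the two orange grips, 88 mm above the bench: the TCP goes here with the fingers closing along the clamp's y axis. The grips are upright plates, 30 mm wide along x, 50 to 110 mm above the bench; open they measure 70 mm over their outer faces, fully squeezed 40 mm. Fingers opened to 78 mm or more let go of them.
- knob_waist (a point): Middle of the waist of the black knob (moves with it), 36 mm above the bench. The knob lies along the clamp's y axis: a waist 20 mm in diameter and 22 mm long between two flanges of 32 mm, to be taken from above with the fingers closing along the clamp's x axis.
- knob (a joint): How far the knob is out (m): 0 home, 0.060 fully out; it moves along the clamp's -y axis, with a soft detent 4 mm off home and another at 54 mm. Its rod draws the jaw back to 0.002 when it is fully out, and while it is out the jaw cannot come forward. Pulling takes about 12 N. The grips must be open meanwhile.
- clamp_jaw (a joint): How far the sliding jaw has come forward (m), along the clamp's +y axis: 0 is fully back. It stays where it is by friction (7 N). The nose's free face is 80 mm + this value along the clamp's y axis.
- nose (a joint): How far the sprung nose is pushed into the sliding jaw (m): 0 free, 0.014 right in. Spring 1 N per mm. The nose is a black rubber pad (34 mm wide, 23 to 59 mm above the bench) on a red plunger, of which 14 mm shows when free.
- grip_rear (a joint): Squeeze of the rear (-y) orange grip (m): 0 open, 0.015 fully squeezed, along the clamp's +y axis. It carries a pawl: the first 4 mm only drop the pawl; once it meets a tooth (every 5 mm) the jaw goes forward with the grip, about 10 mm in a full squeeze. On release the grips spring open and the jaw stays. Needs 5 to 15 N at each finger.
- grip_front (a joint): Squeeze of the front (+y) orange grip (m), geared to the rear one: it always has the same value, moving along the clamp's -y axis.
- block: Glued block of a light and a dark strip of wood, 50 mm (own x) by 38 mm (own y) by 56 mm high; origin at the middle of its underside. The glue line is the plane y = 0, so the light (-y) and dark (+y) faces must face the jaws, either way round; so hold it by its 50 mm ends when setting it in the clamp.
- paint_can: bystander: small paint tin, 78 mm across, 78 mm high, origin under its middle
- nail_jar: bystander: glass jar with a blue lid, 53 mm across, 113 mm high
- bit_bottle: bystander: clear bottle of bits on a blue cap, 45 mm across, 64 mm high
- screw_tin: bystander: flat green tin, 66 x 108 x 26 mm
- fuse_carton: bystander: small yellow carton, 56 x 38 x 26 mm
- slip_pliers: bystander: rusty pliers lying flat, 185 x 67 x 12 mm

How it is judged (in metres and radians):
On the way, in this order (a step that is already met when the one before it is completed fails the run):
1. the knob is pulled fully out and the jaw is drawn back (value of joint knob above 0.052 m and value of joint clamp_jaw below 0.014 m), for 0.1 s.
2. the knob is home again, the jaw still back, and the block stands on the bed between the jaws, let go (value of joint knob below 0.005 m and value of joint clamp_jaw below 0.018 m and x of block in the frame of bed_mid between -0.012 and 0.012 m and y of block in the frame of bed_mid between -0.021 and 0.021 m and z of block in the frame of bed_mid below 0.003 m and angle between block's own z axis and vertical below 0.1 rad and angle between the y axis of block and the y axis of clamp, either way round below 0.3 rad and contact force between the fingers and block below 0.3 N), for 0.2 s.
At the end, for the whole second after the job is handed in: The block stands on the bed flat against the fixed jaw (2.5 mm, 0.08 rad; within 15 mm of the centre line), untouched by the robot; the nose presses on it, pushed in 3.5 to 10 mm (over 6 N, both jaws added); knob home (5 mm); both grips held by the fingers, squeezed over 4 mm (value of joint nose between 0.0035 and 0.01 m and contact force between nose and block above 2.5 N and contact force between clamp and block above 6 N and value of joint grip_rear above 0.004 m and contact force between the fingers and grip_rear above 1 N and contact force between the fingers and grip_front above 1 N and value of joint knob below 0.005 m and y of block in the frame of bed_mid between 0.0135 and 0.023 m and x of block in the frame of bed_mid between -0.015 and 0.015 m and z of block in the frame of bed_mid below 0.004 m and angle between block's own z axis and vertical below 0.08 rad and angle between the y axis of block and the y axis of clamp, either way round below 0.08 rad and contact force between each of the arm, the fingers and block below 0.3 N and linear speed of block below 0.01 m/s); the arm keeps its last pose, push and grip.
It fails at once if the nose is pushed right in: the block is crushed (value of joint nose above 0.0128 m).
It fails at once if the sliding jaw is pushed by the robot (contact force between any of the arm, the fingers and clamp_jaw above 6 N or contact force between any of the arm, the fingers and nose above 6 N).
It fails at once if a bystander is moved (distance of any of paint_can, nail_jar, bit_bottle, screw_tin, fuse_carton, slip_pliers from where it was at the start of the episode above 0.02 m).
It also fails if it takes over 72 s, if anything falls off the work surface, if the arm or the gripper's body presses on something with over 40 N, if the wrist force passes 120 N, or if a joint passes its speed limit or range.

### The arm

A 6-joint arm with a two-finger parallel gripper is mounted at the origin on a cart in front of the work surface, level with it; the furniture and walls round the work are solid. World frame = base frame: x ahead of the robot, y to its left, z up, the work surface at z = 0. Lengths are in mm, angles in rad, forces in N, time in s.
With the tool pointing down it reaches from about 275 to 750 mm from the base axis. Payload 10.2 kg.
Tool frame: the origin (TCP) lies between the finger pads, 19 mm behind the fingertips; this is the grasp point; z points along the fingers, y is the line along which they close (so a half turn about z gives the same grasp; the last joint's range is limited). The gripper opens to 85 mm and grips with 20 to 120 N. Pads are 22 mm wide; open, the fingers measure 114 mm over their backs; the gripper's body (76 mm by 85 mm) begins 54 mm behind the grasp point. The pads swing forward as they close: fully open they stand 13 mm farther back than shut.
Start: joints at [-1.448, 0.313, 1.498, -0, 1.331, -0.223], TCP at [177.936, -493.933, 249.994] pointing down, gripper open.
Joint ranges: [-2.94, 2.94], [-0.97, 2.17], [0.19, 2.56], [-1.23, 4.37], [0.02, 3.11], [-2.88, 2.88]. Speed limits (rad/s): [2.39, 2.39, 3.01, 3.14, 3.14, 3.14].

### API

Orientations are given as a unit quaternion [w, x, y, z].
In Python, from rig import ctrl gives the robot as it stands.
- The arm moves only by the shell command python3 -m inch 'ROWS' [OPENING] [FORCE]. ROWS is text: rows parted by semicolons, each of 6 numbers parted by spaces: the shift along the tool's x, y, z in mm, then the turn, a rotation vector about the tool's x, y, z in units of 6 degrees (1.0 is 6 degrees). A call has exactly 10 rows; each row shifts and turns the commanded pose from where the row before left it, along the tool's axes as they then stand; what a row does not reach is not made up. A row lasts 1/12 s, in which the tool goes at most 41.7 mm and 7.16 degrees, less where a joint would pass 70% of its speed; a pose out of reach is approached as far as the arm can. A call with a gripper value outside its range is refused whole. OPENING is the opening, from 0 (shut) to 1 (fully open), set as the call begins (- or left out, the last holds). The fingers move at their own pace and stop on an object; FORCE is the grip in N (left out, the last holds). Time passes only in rows, so rows that do not move let the fingers close, or fill a call up. It gives the time, the measured TCP pose, the force, the opening and the grip force at its end, in the units of the state.
- ctrl.sense(): the state, without advancing time (a new reading comes with each control period).
- ctrl.capture(name): name is "scene" or "top" or "wrist"; returns a dict with "image" (420x560x3 uint8, red, green, blue), "intrinsics" (3x3 intrinsics, pixels), "rvec" (rotation vector, rad) and "tvec" (3), from world to camera coordinates, as OpenCV has them. Camera axes: x right, y down, z forward; pixel columns grow to the right and rows downward; lengths in mm; the calibration is good to about 2 mm. A picture is of the moment at which its call begins. There is no depth.
- ctrl.finish_job(): hands the job in; it is judged then, once.
The state is a dict: "time_s": time; "joints": joint angles; "dq": joint speeds; "tau": joint torques, N m; "eef_pos": TCP position; "ee_rot": TCP orientation; "force": force on the tool from outside, world axes, zero at the start; "wrist_torque": the same for the moment, N m; "grip_width": opening from 0.0 (shut) to 1.0 (fully open); "grip_force": force on a finger pad.
Only numpy, scipy, OpenCV 4.12 (cv2) and the standard library are available. Lean on these libraries where they do the work, as an engineer would, in place of code of your own. Each camera call takes 0.05 s, during which the arm holds its last target. There are 200 camera calls.

## Working session

There is one attempt and no reset: what is moved stays moved. The work goes in short steps, Python scripts to look and compute and a shell command to move; the robot and the scene stay as the last step left them, time stands still between calls to the robot, and variables do not carry over. Pictures are saved under pics/ and viewed, at most 10 in all, crops included, and the job is handed in when it is done.

```bash
ls; mkdir -p pics; python3 - <<'E'
from rig import ctrl
import cv2,numpy as np
for n in("scene","top"):
    c=ctrl.capture(n);cv2.imwrite(f"pics/{n}0.png",c["image"][:,:,::-1]);print(n,c["intrinsics"],c["rvec"],c["tvec"])
    np.savez(f"pics/{n}0.npz",**c)
print(ctrl.sense())
E
```

```text
pics
scene [[380.3412817    0.         283.98784334]
 [  0.         380.3412817  209.7150877 ]
 [  0.           0.           1.        ]] [ 0.5866768  -2.42381566  1.48294758] [ 523.16266057  124.48430525 1234.36098829]
top [[429.72048076   0.         277.3712049 ]
 [  0.         429.72048076 209.31156452]
 [  0.           0.           1.        ]] [ 2.16817511 -2.16034007  0.11065037] [ 135.3769475   496.6229086  1181.91709647]
{'time_s': 0.1, 'joints': array([-1.44842062e+00,  3.13435086e-01,  1.49834059e+00, -9.26556671e-06,
        1.33100210e+00, -2.23420694e-01]), 'dq': array([ 0.00108977, -0.00091302, -0.00492117, -0.00162761, -0.00055408,
       -0.00033964]), 'tau': array([ 1.94071596e-03, -4.12901330e+01, -2.60138154e+01, -1.54881363e-04,
        3.07903756e-03, -1.26908489e-05]), 'eef_pos': array([ 177.89788327, -493.72775801,  249.47901387]), 'ee_rot': array([-5.92031086e-04,  9.85089941e-01,  1.72039116e-01,  2.54310399e-05]), 'force': array([-0.8682687 , -0.46748463,  0.58331412]), 'wrist_torque': array([-0.05497365, -0.0329987 ,  0.05620344]), 'grip_force': 0.0, 'grip_width': 1.0006350932300578}
```

View pics/top0.png

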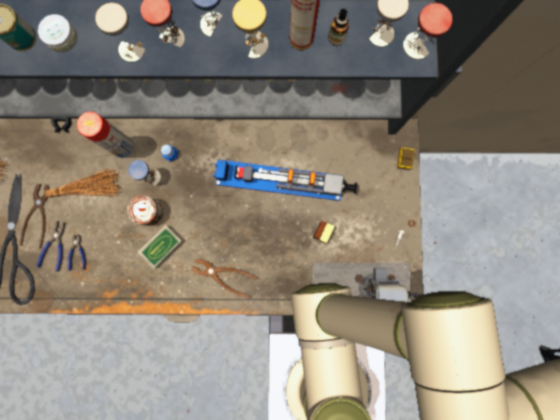

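View pics/scene0.png

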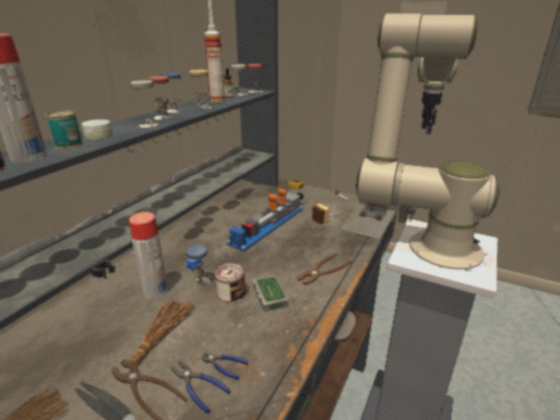

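Top view: clamp lies along the image horizontally, with the fixed jaw at (221,171) and the knob at (352,188). The block is at (324,231). The scene view agrees, with the block at (321,213).

```bash
cat > h.py <<'E'
import cv2,numpy as np
def cam(c):
    R=cv2.Rodrigues(np.array(c["rvec"],float))[0];return R,np.array(c["tvec"],float).ravel(),np.array(c["intrinsics"])
def ray(c,px,z):
    R,t,K=cam(c);o=-R.T@t;p=np.atleast_2d(np.array(px,float))
    d=(R.T@np.linalg.inv(K)@np.c_[p,np.ones(len(p))].T).T
    return o+d*((z-o[2])/d[:,2])[:,None]
def proj(c,P):
    return cv2.projectPoints(np.atleast_2d(np.array(P,float)),np.array(c["rvec"],float),np.array(c["tvec"],float),np.array(c["intrinsics"]),None)[0][:,0]
E
python3 - <<'E'
import numpy as np,cv2
from h import *
c=dict(np.load("pics/top0.npz"));im=c["image"]
hsv=cv2.cvtColor(im,cv2.COLOR_RGB2HSV)
roi=np.zeros(im.shape[:2],np.uint8);roi[140:260,205:365]=1
def blobs(lo,hi,z,n,mina=8):
    m=cv2.inRange(hsv,lo,hi)*roi
    for k in cv2.findContours(m,cv2.RETR_EXTERNAL,cv2.CHAIN_APPROX_NONE)[0]:
        if cv2.contourArea(k)<mina: continue
        p=ray(c,k[:,0].astype(float),z)[:,:2].astype(np.float32);r=cv2.minAreaRect(p)
        print(n,k[:,0].mean(0).round(),np.round(r[0],0),np.round(r[1],0),round(r[2],1))
blobs((100,120,60),(120,255,255),12,"blue")
blobs((8,150,120),(18,255,255),110,"orange")
blobs((0,150,80),(6,255,255),40,"red")
blobs((20,80,120),(35,255,255),56,"light")
blobs((0,0,0),(180,255,40),36,"black")
z=cv2.resize(im[145:265,205:365],None,fx=5,fy=5,interpolation=cv2.INTER_CUBIC)
cv2.imwrite("pics/crop.png",z[:,:,::-1])
print(ray(c,[[200,118],[400,118]],0),np.load("pics/top0.npz")["tvec"],"cam",-cam(c)[0].T@cam(c)[1])
E
```

```text
blue [267. 181.] [584. 144.] [353.  72.] 82.5
orange [320. 229.] [435.  26.] [13. 44.] 63.2
orange [312. 178.] [572.  46.] [11. 29.] 89.7
orange [290. 175.] [577. 104.] [29. 11.] 0.0
red [240. 172.] [598. 242.] [20. 11.] 0.7
light [327. 233.] [429.   2.] [25. 55.] 65.3
black [350. 187.] [559. -64.] [34. 20.] 84.9
[[ 768.72881895  366.23821003    0.        ]
 [ 770.13402789 -222.06358965    0.        ]] [ 135.3769475   496.6229086  1181.91709647] cam [ 367.22034461  131.26864056 1228.74204645]
```

View pics/crop.png

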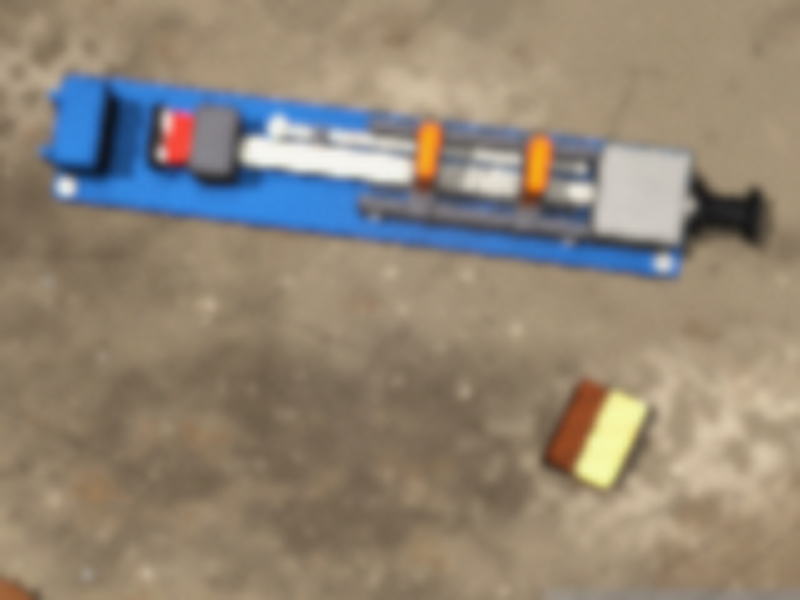

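The zoomed crop shows the grips at crop (428,155) and (538,165). The knob waist is near (728,213). The block's dark half faces the +y end, with yaw about -25°; the clamp yaw is about -7°. The shelf front is at about x = 770 mm, well clear of the clamp.

```bash
cat >> h.py <<'E'
from scipy.spatial.transform import Rotation as Ro
def plan(target,yawx,n,s=None,end=None):
    """rows (n equal) from the present pose to tool down, tool x at yawx deg"""
    if s is None:
        from rig import ctrl; s=ctrl.sense()
    q=s["ee_rot"];R0=Ro.from_quat([q[1],q[2],q[3],q[0]])
    a=np.radians(yawx);Rt=Ro.from_matrix(np.array([[np.cos(a),np.sin(a),0],[np.sin(a),-np.cos(a),0],[0,0,-1]]).T.T)
    rv=(R0.inv()*Rt).as_rotvec();st=Ro.from_rotvec(rv/n)
    D=R0.inv().apply(np.array(target,float)-s["eef_pos"])
    A=np.eye(3);S=np.zeros((3,3))
    for _ in range(n): S+=A;A=A@st.as_matrix()
    print("pos",s["eef_pos"].round(1),"t",round(s["time_s"],2),"rows x",n,":",np.linalg.solve(S,D).round(1),(np.degrees(rv)/6/n).round(3))
E
python3 -c "
from h import *
plan([545,-10,250],83,20)"
```

```text
pos [ 177.9 -493.7  249.5] t 0.1 rows x 20 : [31.9 -1.7 -0. ] [-0.    -0.    -0.527]
```

```bash
R='32 -1.7 0 0 0 -0.527';
python3 -m inch '32 -1.7 0 0 0 -0.53;32 -1.7 0 0 0 -0.53;32 -1.7 0 0 0 -0.53;32 -1.7 0 0 0 -0.53;32 -1.7 0 0 0 -0.53;32 -1.7 0 0 0 -0.53;32 -1.7 0 0 0 -0.53;32 -1.7 0 0 0 -0.53;32 -1.7 0 0 0 -0.53;32 -1.7 0 0 0 -0.53' 1
python3 -m inch '32 -1.7 0 0 0 -0.53;32 -1.7 0 0 0 -0.53;32 -1.7 0 0 0 -0.53;32 -1.7 0 0 0 -0.53;32 -1.7 0 0 0 -0.53;32 -1.7 0 0 0 -0.53;32 -1.7 0 0 0 -0.53;32 -1.7 0 0 0 -0.53;32 -1.7 0 0 0 -0.53;32 -1.7 0 0 0 -0.53'
python3 - <<'E'
from rig import ctrl
import cv2,numpy as np
from h import *
c=ctrl.capture("wrist");s=ctrl.sense();np.savez("pics/w1.npz",**c)
cv2.imwrite("pics/w1.png",c["image"][:,:,::-1]);print(s["eef_pos"],s["ee_rot"],s["joints"],"cam",-cam(c)[0].T@cam(c)[1])
E
```

```text
time_s: 0.93
eef_pos: [431.0, -301.5, 249.6]
ee_rot: [-0.0, 0.9, 0.437, -0.0]
force: [0.4, -0.6, -0.4]
grip_width: 0.999
grip_force: 0.0
time_s: 1.77
eef_pos: [543.7, -5.9, 249.6]
ee_rot: [-0.0, 0.746, 0.666, -0.0]
force: [0.7, -0.1, 0.2]
grip_width: 1.002
grip_force: 0.0
[543.74616339  -1.09106757 249.71889203] [-1.04083737e-03  7.43300481e-01  6.68956594e-01  6.21839877e-04] [-0.21854751  0.35473974  1.44066797  0.00227792  1.34715835 -0.11386709] cam [550.14481667  66.28665121 374.07813818]
```

View pics/w1.png

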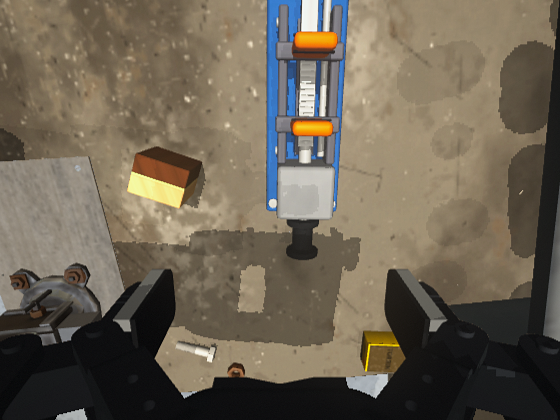

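The wrist view shows the knob with its waist near (302,238), the grips at (316,41) and (312,128), the cover at (305,192), and the block at (165,177).

```bash
cat > m.py <<'E'
from h import *
def rects(c,lo,hi,z,n,x0=0,y0=0,x1=560,y1=420,mina=60):
    im=c["image"];hsv=cv2.cvtColor(im,cv2.COLOR_RGB2HSV);m=cv2.inRange(hsv,lo,hi)
    M=np.zeros_like(m);M[y0:y1,x0:x1]=m[y0:y1,x0:x1];M=cv2.morphologyEx(M,cv2.MORPH_OPEN,np.ones((2,2)))
    for k in cv2.findContours(M,cv2.RETR_EXTERNAL,cv2.CHAIN_APPROX_NONE)[0]:
        if cv2.contourArea(k)<mina: continue
        p=ray(c,k[:,0].astype(float),z)[:,:2].astype(np.float32);r=cv2.minAreaRect(p)
        print(n,cv2.boundingRect(k),np.round(r[0],1),np.round(r[1],1),round(r[2],1))
E
python3 - <<'E'
from m import *
c=dict(np.load("pics/w1.npz"))
rects(c,(8,150,100),(20,255,255),110,"orange",250,0,360,150)
rects(c,(0,0,0),(180,255,60),36,"knob",270,221,340,265)
rects(c,(22,80,120),(35,255,255),56,"light",100,120,230,230)
rects(c,(0,90,50),(14,255,160),56,"dark",100,120,230,230)
hsv=cv2.cvtColor(c["image"],cv2.COLOR_RGB2HSV);b=cv2.inRange(hsv,(100,120,60),(120,255,255))
L=[];Rr=[]
for r in range(5,205,4):
    x=np.where(b[r,250:370])[0]+250
    if len(x): L.append((x[0],r));Rr.append((x[-1],r))
for e in(L,Rr):
    P=ray(c,e,12)[:,:2];v,u,x0,y0=[float(a) for a in cv2.fitLine(P.astype(np.float32),cv2.DIST_HUBER,0,.01,.01).ravel()];
    print("edge",np.degrees(np.arctan2(u,v)),x0+(70-y0)*v/u)
k=cv2.inRange(hsv,(0,0,0),(180,255,60))
for r in range(218,264,3):
    x=np.where(k[r,270:340])[0]+270
    if len(x): print(r,x[0],x[-1],ray(c,[[(x[0]+x[-1])/2,r]],36)[0,:2].round(1))
print(ray(c,[[279,192],[333,192],[305,166],[305,219]],62))
E
```

```text
orange (292, 121, 42, 16) [571.6  46.2] [10.6 29.7] 83.6
orange (295, 33, 44, 19) [579.2 102.9] [11.2 29.1] 83.6
knob (287, 222, 33, 39) [558.2 -69.4] [41.2 31.7] 83.5
light (129, 173, 57, 36) [429.7   2.7] [19.8 49.4] 64.9
dark (133, 148, 69, 41) [443.4  23.4] [28.7 56.6] 64.3
edge 83.01934423842562 538.0302183776721
edge 82.91783405474234 610.6803705674404
221 287 318 [560.  -47.8]
224 288 317 [559.7 -51. ]
227 293 313 [559.9 -54.2]
230 293 311 [558.6 -57.2]
233 292 311 [557.8 -60.4]
236 292 311 [557.5 -63.5]
239 292 311 [557.2 -66.8]
242 292 311 [556.9 -70. ]
245 289 312 [555.6 -73.1]
248 286 316 [555.8 -76.4]
251 286 317 [556.  -79.8]
254 287 316 [555.6 -83.1]
257 290 314 [555.8 -86.5]
[[540.86771976  -9.46048529  62.        ]
 [588.94071001 -14.85314512  62.        ]
 [566.16679017  11.30593602  62.        ]
 [561.6827726  -37.38630474  62.        ]]
```

```bash
python3 - <<'E'
from m import *
c=dict(np.load("pics/w1.npz"))
print(ray(c,[[273,211],[335,208]],12))
plan([558.7,-57.4,36],83,10)
E
```

```text
[[530.77340501 -41.38795023  12.        ]
 [596.04070233 -45.38655441  12.        ]]
pos [543.7  -1.1 249.7] t 1.82 rows x 10 : [-5.5  2.1 21.4] [-0.001 -0.002  0.016]
```

```bash

python3 -m inch '-14 5 20 0 0 0.04;-14 5 20 0 0 0.04;-14 5 20 0 0 0.04;-13 6 20 0 0 0.04;0 0 26 0 0 0;0 0 26 0 0 0;0 0 26 0 0 0;0 0 26 0 0 0;0 0 20 0 0 0;0 0 10 0 0 0' 1
python3 - <<'E'
from m import *
plan([558.7,-57.4,36],83,1)
E
```

```text
time_s: 2.65
eef_pos: [556.5, -64.3, 33.2]
ee_rot: [-0.002, 0.752, 0.659, -0.001]
force: [0.2, -0.7, -0.5]
grip_width: 1.0
grip_force: 0.0
pos [556.5 -64.3  33.2] t 2.65 rows x 1 : [ 7.1  1.3 -2.8] [-0.041 -0.008 -0.093]
```

```bash

python3 -m inch '7 1.3 -2.8 0 0 -0.09;0 0 0 0 0 0;0 0 0 0 0 0;0 0 0 0 0 0;0 0 0 0 0 0;0 0 0 0 0 0;0 0 0 0 0 0;0 0 0 0 0 0;0 0 0 0 0 0;0 0 0 0 0 0' 0.5 40
python3 -m inch '0 0 0 0 0 0;0 0 0 0 0 0;0 0 0 0 0 0;0 0 0 0 0 0;0 0 0 0 0 0;0 0 0 0 0 0;0 0 0 0 0 0;0 0 0 0 0 0;0 0 0 0 0 0;0 0 0 0 0 0' 0.1 40
python3 - <<'E'
from rig import ctrl
from m import *
c=ctrl.capture("wrist")
cv2.imwrite("pics/w2.png",c["image"][:,:,::-1]);plan([558.7,-57.4,36],83,1)
E
```

```text
time_s: 3.48
eef_pos: [560.1, -57.9, 38.8]
ee_rot: [-0.0, 0.749, 0.663, -0.0]
force: [-0.3, -0.9, -0.2]
grip_width: 0.5
grip_force: 0.0
time_s: 4.32
eef_pos: [560.3, -57.9, 39.0]
ee_rot: [0.0, 0.749, 0.663, 0.0]
force: [2.8, -0.4, 4.5]
grip_width: 0.349
grip_force: 39.4
pos [560.3 -58.   39. ] t 4.37 rows x 1 : [ 0.4 -1.7  3. ] [ 0.008  0.001 -0.002]
```

View pics/w2.png

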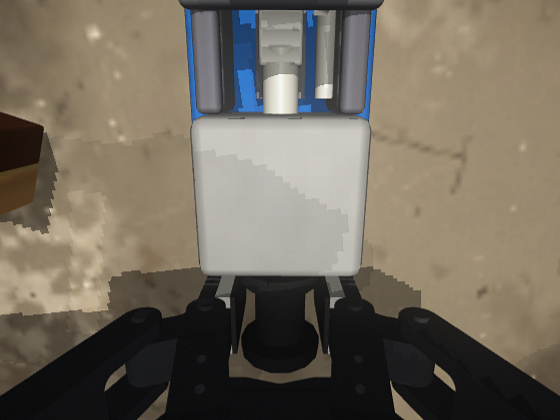

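The pads closed at 29.7 mm, so they are on the front flange; the waist is a bit further back, at about y = -63. Reopen, shift and close again.

```bash

python3 -m inch '0 0 0 0 0 0;0 0 0 0 0 0;-5 -1 3 0 0 0;0 0 0 0 0 0;0 0 0 0 0 0;0 0 0 0 0 0;0 0 0 0 0 0;0 0 0 0 0 0;0 0 0 0 0 0;0 0 0 0 0 0' 0.55 40
python3 -m inch '0 0 0 0 0 0;0 0 0 0 0 0;0 0 0 0 0 0;0 0 0 0 0 0;0 0 0 0 0 0;0 0 0 0 0 0;0 0 0 0 0 0;0 0 0 0 0 0;0 0 0 0 0 0;0 0 0 0 0 0' 0.1 40
python3 - <<'E'
from m import *
plan([558.2,-63,36],83,1)
E
```

```text
time_s: 5.2
eef_pos: [558.5, -62.6, 35.8]
ee_rot: [-0.0, 0.749, 0.663, 0.0]
force: [-0.4, -0.8, -0.1]
grip_width: 0.549
grip_force: 0.0
time_s: 6.03
eef_pos: [559.6, -64.0, 36.6]
ee_rot: [0.002, 0.749, 0.662, 0.0]
force: [3.1, -5.6, 2.2]
grip_width: 0.219
grip_force: 39.3
pos [559.6 -64.   36.6] t 6.03 rows x 1 : [ 0.8 -1.5  0.6] [ 0.034  0.019 -0.003]
```

Width is 18.6 mm, so the pads are on the waist. Pull.

```bash

python3 -m inch '-5 0 0 0 0 0;-8 0 0 0 0 0;-8 0 0 0 0 0;-8 0 0 0 0 0;-8 0 0 0 0 0;-8 0 0 0 0 0;-8 0 0 0 0 0;-6 0 0 0 0 0;-3 0 0 0 0 0;0 0 0 0 0 0' - 60
python3 -m inch '0 0 0 0 0 0;0 0 0 0 0 0;0 0 0 0 0 0;0 0 0 0 0 0;0 0 0 0 0 0;0 0 0 0 0 0;0 0 0 0 0 0;0 0 0 0 0 0;0 0 0 0 0 0;0 0 0 0 0 0'
python3 - <<'E'
from rig import ctrl
from m import *
c=ctrl.capture("top");im=c["image"][145:265,205:385]
cv2.imwrite("pics/t2.png",cv2.resize(im,None,fx=4,fy=4,interpolation=cv2.INTER_CUBIC)[:,:,::-1])
E
```

```text
time_s: 6.87
eef_pos: [552.0, -123.7, 36.6]
ee_rot: [0.001, 0.749, 0.662, 0.002]
force: [6.6, 7.6, 5.1]
grip_width: 0.218
grip_force: 59.0
time_s: 7.7
eef_pos: [552.0, -123.7, 36.6]
ee_rot: [0.001, 0.749, 0.662, 0.001]
force: [6.4, 6.3, 3.8]
grip_width: 0.215
grip_force: 59.0
```

View pics/t2.png

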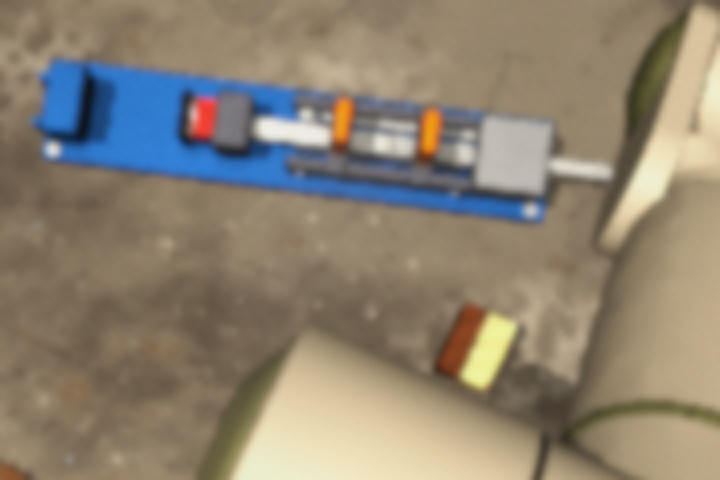

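The knob is out by 60 mm. The jaw is drawn back, with the gap between nose (187) and fixed jaw (88) in the crop about 69 mm. Now push home.

```bash

python3 -m inch '5 0 0 0 0 0;8 0 0 0 0 0;8 0 0 0 0 0;8 0 0 0 0 0;8 0 0 0 0 0;8 0 0 0 0 0;8 0 0 0 0 0;7 0 0 0 0 0;4 0 0 0 0 0;0 0 0 0 0 0' 
python3 -m inch '0 0 0 0 0 0;0 0 0 0 0 0;0 0 0 0 0 0;0 0 0 0 0 0;0 0 0 0 0 0;0 0 0 0 0 0;0 0 0 0 0 0;0 0 0 0 0 0;0 0 0 0 0 0;0 0 0 0 0 0' 0.6 20
```

```text
time_s: 8.58
eef_pos: [559.6, -63.9, 36.7]
ee_rot: [0.003, 0.749, 0.663, -0.001]
force: [0.1, -19.7, 3.5]
grip_width: 0.214
grip_force: 63.2
time_s: 9.42
eef_pos: [558.7, -60.7, 35.8]
ee_rot: [0.0, 0.749, 0.663, 0.0]
force: [0.0, -0.7, 0.1]
grip_width: 0.597
grip_force: 0.0
```

```bash
python3 -m inch '0 0 20 0 0 0;0 0 0 0 0 0;0 0 -30 0 0 0;0 0 -30 0 0 0;0 0 -30 0 0 0;0 0 -30 0 0 0;0 0 -20 0 0 0;0 0 0 0 0 0;0 0 0 0 0 0;0 0 0 0 0 0' 1 >/dev/null; echo
python3 - <<'E'
from m import *
from rig import ctrl
s=ctrl.sense();print(s["force"],s["grip_width"])
plan([434,11,150],65,10)
E
```

```text
[-0.57676864 -0.11213235  0.57477036] 1.002016463581276
pos [558.2 -60.5 155.1] t 10.25 rows x 10 : [  3.7 -13.9   0.5] [-0.001 -0.     0.3  ]
```

My first row there went 20 mm down by mistake. No force remains on the tool and the arm is clear. Continuing to the block.

```bash

python3 -m inch '4.1 -15.4 0.5 0 0 0.33;4.1 -15.4 0.5 0 0 0.33;4.1 -15.4 0.5 0 0 0.33;4.1 -15.4 0.5 0 0 0.33;4.1 -15.4 0.5 0 0 0.33;4.1 -15.4 0.5 0 0 0.33;4.1 -15.4 0.5 0 0 0.33;4.1 -15.4 0.5 0 0 0.33;4.1 -15.4 0.5 0 0 0.33;0 0 0 0 0 0' 1
python3 - <<'E'
from rig import ctrl
from m import *
c=ctrl.capture("wrist");cv2.imwrite("pics/w3.png",c["image"][:,:,::-1])
rects(c,(22,80,120),(35,255,255),56,"light",100,100,460,400)
rects(c,(0,90,50),(14,255,160),56,"dark",100,100,460,400)
plan([434,11,38],65,10)
E
```

```text
time_s: 11.08
eef_pos: [432.4, 11.8, 150.1]
ee_rot: [-0.002, 0.843, 0.538, -0.001]
force: [-0.1, 0.1, 0.7]
grip_width: 0.998
grip_force: 0.0
light (247, 219, 77, 29) [429.5   3. ] [19.3 49.3] 65.3
dark (186, 356, 26, 22) [328.9 -64.8] [19.6 15.4] 2.0
dark (246, 176, 79, 44) [439.6  24.4] [27.6 49.5] 64.1
pos [433.9  10.9 150.6] t 11.13 rows x 10 : [ 0.   0.  11.3] [-0.002  0.     0.004]
```

View pics/w3.png

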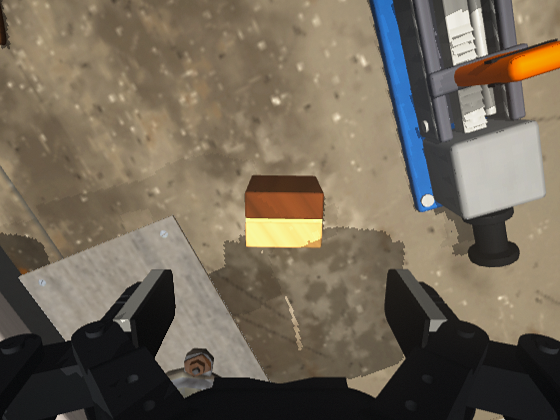

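The block is centred between the fingers, with the glue line at about row 218 and columns 247–323. The estimate (433.5, 11.6) matches the TCP, so descend.

```bash

python3 -m inch '0 0 12 0 0 0;0 0 20 0 0 0;0 0 20 0 0 0;0 0 20 0 0 0;0 0 20 0 0 0;0 0 14 0 0 0;0 0 6.5 0 0 0;0 0 0 0 0 0;0 0 0 0 0 0;0 0 0 0 0 0' 1
python3 -m inch '0 0 0 0 0 0;0 0 0 0 0 0;0 0 0 0 0 0;0 0 0 0 0 0;0 0 0 0 0 0;0 0 0 0 0 0;0 0 0 0 0 0;0 0 0 0 0 0;0 0 0 0 0 0;0 0 0 0 0 0' 0.4 40
python3 -m inch '0 0 -10 0 0 0;0 0 -20 0 0 0;0 0 -25 0 0 0;0 0 -25 0 0 0;0 0 -25 0 0 0;0 0 -25 0 0 0;0 0 -10 0 0 0;0 0 0 0 0 0;0 0 0 0 0 0;0 0 0 0 0 0'
python3 - <<'E'
from m import *
plan([560,200,178],83,10)
E
```

```text
time_s: 11.97
eef_pos: [435.4, 10.1, 39.4]
ee_rot: [0.0, 0.843, 0.539, 0.0]
force: [-0.8, -0.3, -0.0]
grip_width: 1.002
grip_force: 0.0
time_s: 12.8
eef_pos: [435.1, 10.3, 39.4]
ee_rot: [0.0, 0.843, 0.539, 0.0]
force: [-1.1, 0.3, 6.3]
grip_width: 0.578
grip_force: 42.1
time_s: 13.63
eef_pos: [434.2, 10.5, 177.8]
ee_rot: [-0.001, 0.843, 0.539, -0.001]
force: [0.1, 0.6, -1.1]
grip_width: 0.582
grip_force: 41.7
pos [434.2  10.5 177.8] t 13.63 rows x 10 : [21.9  6.6 -0. ] [-0.002  0.    -0.297]
```

```bash

python3 -m inch '25 8 0 0 0 -0.3;25 8 0 0 0 -0.3;25 8 0 0 0 -0.3;25 8 0 0 0 -0.3;25 8 0 0 0 -0.3;25 8 0 0 0 -0.3;25 8 0 0 0 -0.3;25 8 0 0 0 -0.3;0 8 0 0 0 -0.3;0 0 0 0 0 -0.3'
python3 - <<'E'
from rig import ctrl
from m import *
c=ctrl.capture("wrist");np.savez("pics/w4.npz",**c);cv2.imwrite("pics/w4.png",c["image"][:,:,::-1])
print("cam",-cam(c)[0].T@cam(c)[1])
plan([596.5,251,178],83,10)
E
```

```text
time_s: 14.47
eef_pos: [567.0, 178.6, 176.6]
ee_rot: [-0.001, 0.747, 0.665, -0.001]
force: [0.1, -0.7, -1.4]
grip_width: 0.581
grip_force: 41.8
cam [573.93741778 250.84959783 301.02737323]
pos [566.4 178.2 176.7] t 14.52 rows x 10 : [ 7.6  2.1 -0.1] [-0.003  0.001  0.007]
```

View pics/w4.png

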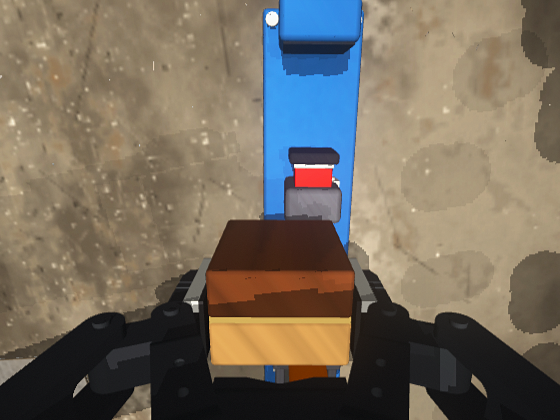

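Fixed jaw's inner top edge is at row ~42, columns 280–360. The nose front edge is at row ~150, columns 289–338, and the bed spans columns 264–357.

```bash

python3 - <<'E'
from m import *
c=dict(np.load("pics/w4.npz"));g=c["image"].astype(int)
print([tuple(g[r,320]) for r in range(34,60,2)])
print("jaw top edge z64",ray(c,[[279,40],[360,40],[320,40]],64)[:,:2].round(1).tolist())
print("jaw bottom z12",ray(c,[[320,52]],12)[0,:2])
print("nose z59",ray(c,[[289,149],[338,149]],59)[:,:2].round(1).tolist())
b=cv2.inRange(cv2.cvtColor(c["image"],cv2.COLOR_RGB2HSV),(100,120,60),(120,255,255))
for r in(80,110,140):
    x=np.where(b[r,230:400])[0]+230; print(r,x[0],x[-1],ray(c,[[x[0],r],[x[-1],r]],12)[:,:2].round(1).tolist())
E
```

```text
[(np.int64(51), np.int64(137), np.int64(227)), (np.int64(44), np.int64(119), np.int64(200)), (np.int64(39), np.int64(101), np.int64(174)), (np.int64(30), np.int64(74), np.int64(134)), (np.int64(52), np.int64(54), np.int64(70)), (np.int64(32), np.int64(42), np.int64(61)), (np.int64(22), np.int64(35), np.int64(57)), (np.int64(20), np.int64(33), np.int64(56)), (np.int64(22), np.int64(35), np.int64(57)), (np.int64(21), np.int64(35), np.int64(56)), (np.int64(28), np.int64(67), np.int64(120)), (np.int64(32), np.int64(80), np.int64(138)), (np.int64(31), np.int64(79), np.int64(137))]
jaw top edge z64 [[577.2, 287.3], [625.9, 281.6], [601.9, 284.4]]
jaw bottom z12 [607.31762141 283.57658369]
nose z59 [[576.2, 220.7], [608.9, 216.9]]
80 263 358 [[562.6, 269.0], [634.4, 260.6]]
110 264 356 [[560.6, 247.1], [631.6, 238.8]]
140 264 354 [[557.6, 224.2], [628.8, 216.0]]
```

```bash

python3 -m inch '10 3 0 0 0 0.01;15 4 0 0 0 0.01;15 4 0 0 0 0.01;15 4 0 0 0 0.01;12 3.5 0 0 0 0.01;8 2 0 0 0 0.01;0 0 0 0 0 0;0 0 0 0 0 0;0 0 0 0 0 0;0 0 0 0 0 0'
python3 - <<'E'
from m import *
plan([596.7,250.5,52],83,1)
E
```

```text
time_s: 15.35
eef_pos: [595.9, 249.1, 178.9]
ee_rot: [-0.0, 0.75, 0.661, -0.0]
force: [0.5, -0.4, -1.3]
grip_width: 0.582
grip_force: 41.8
pos [595.9 249.1 178.9] t 15.35 rows x 1 : [  1.5   0.6 126.9] [-0.001  0.001 -0.039]
```

```bash

python3 -m inch '1.5 0.6 14 0 0 -0.03;0 0 20 0 0 0;0 0 20 0 0 0;0 0 20 0 0 0;0 0 20 0 0 0;0 0 14 0 0 0;0 0 8 0 0 0;0 0 5 0 0 0;0 0 3 0 0 0;0 0 2 0 0 0'
python3 -m inch '0 0 0 0 0 0;0 0 0 0 0 0;0 0 0 0 0 0;0 0 0 0 0 0;0 0 0 0 0 0;0 0 0 0 0 0;0 0 0 0 0 0;0 0 0 0 0 0;0 0 0 0 0 0;0 0 0 0 0 0'
```

```text
time_s: 16.18
eef_pos: [597.1, 251.1, 53.3]
ee_rot: [0.0, 0.749, 0.663, 0.0]
force: [-0.4, -0.6, -1.1]
grip_width: 0.582
grip_force: 41.8
time_s: 17.02
eef_pos: [596.8, 251.1, 52.8]
ee_rot: [-0.0, 0.749, 0.663, -0.0]
force: [-0.5, 0.1, -1.3]
grip_width: 0.578
grip_force: 41.8
```

Lower 1 mm, release and rise.

```bash

python3 -m inch '0 0 1.2 0 0 0;0 0 0 0 0 0;0 0 0 0 0 0;0 0 0 0 0 0;0 0 0 0 0 0;0 0 0 0 0 0;0 0 0 0 0 0;0 0 0 0 0 0;0 0 0 0 0 0;0 0 0 0 0 0'
python3 -m inch '0 0 0 0 0 0;0 0 0 0 0 0;0 0 0 0 0 0;0 0 0 0 0 0;0 0 0 0 0 0;0 0 0 0 0 0;0 0 0 0 0 0;0 0 0 0 0 0;0 0 0 0 0 0;0 0 0 0 0 0' 0.9
python3 -m inch '0 0 -10 0 0 0;0 0 -20 0 0 0;0 0 -25 0 0 0;0 0 -25 0 0 0;0 0 -25 0 0 0;0 0 -20 0 0 0;0 0 -5 0 0 0;0 0 0 0 0 0;0 0 0 0 0 0;0 0 0 0 0 0' 1
python3 - <<'E'
from m import *
plan([575.3,74.6,184],-7,20);plan([575.3,74.6,184],173,20)
from rig import ctrl;print(ctrl.sense()["joints"])
E
```

```text
time_s: 17.85
eef_pos: [596.8, 251.2, 51.6]
ee_rot: [-0.0, 0.749, 0.663, 0.0]
force: [-1.1, -0.3, -0.4]
grip_width: 0.581
grip_force: 41.7
time_s: 18.68
eef_pos: [596.8, 251.1, 51.6]
ee_rot: [-0.0, 0.749, 0.663, -0.0]
force: [-1.0, 0.2, -0.4]
grip_width: 0.902
grip_force: 0.0
time_s: 19.52
eef_pos: [596.2, 251.0, 180.0]
ee_rot: [-0.001, 0.749, 0.663, -0.001]
force: [0.8, -0.3, -0.2]
grip_width: 1.001
grip_force: 0.0
pos [596.2 251.  180. ] t 19.52 rows x 20 : [-7.2  6.7 -0.2] [-0.001  0.001  0.75 ]
pos [596.2 251.  180. ] t 19.52 rows x 20 : [-7.3 -6.7 -0.2] [-0.001 -0.001 -0.75 ]
[2.17669088e-01 6.39136065e-01 1.18389338e+00 2.70367103e-05
 1.32127187e+00 3.39999085e-01]
```

```bash

python3 -m inch '-9 0 0 0 0 0;-9 0 0 0 0 0;-9 0 0 0 0 0;-9 0 0 0 0 0;-9 0 0 0 0 0;-9 0 0 0 0 0;-9 0 0 0 0 0;-9 0 0 0 0 0;-9 0 0 0 0 0;-9 0 0 0 0 0'
python3 - <<'E'
from rig import ctrl
from m import *
c=ctrl.capture("wrist");cv2.imwrite("pics/w5.png",c["image"][:,:,::-1])
rects(c,(22,80,120),(35,255,255),68,"light",150,0,460,400)
rects(c,(0,90,50),(14,255,160),68,"dark",150,0,460,400)
rects(c,(0,180,90),(6,255,255),50,"red",150,0,460,400)
plan([575.3,74.6,150],-7,14)
E
```

```text
time_s: 20.35
eef_pos: [585.7, 160.9, 181.6]
ee_rot: [0.0, 0.749, 0.663, 0.0]
force: [0.4, -1.0, 0.6]
grip_width: 1.0
grip_force: 0.0
light (268, 75, 52, 28) [602.6 240.6] [16.2 32.3] 83.0
light (242, 75, 42, 28) [583. 243.] [16.2 26. ] 83.0
dark (262, 373, 43, 12) [569.6  21.5] [10.7 33.9] 83.0
dark (263, 338, 41, 29) [572.6  46.4] [26.  31.8] 83.0
dark (260, 299, 48, 19) [577.1  87. ] [15. 36.] 88.7
dark (263, 272, 42, 22) [580.2 106.6] [17.2 30.5] 83.0
dark (241, 40, 81, 30) [596.9 261.3] [16.5 49.2] 83.0
red (266, 146, 36, 19) [591.2 197.4] [12.8 25.2] 83.0
pos [585.7 159.6 181.6] t 20.4 rows x 14 : [-5.1  4.5  2.3] [0.    0.    1.071]
```

View pics/w5.png

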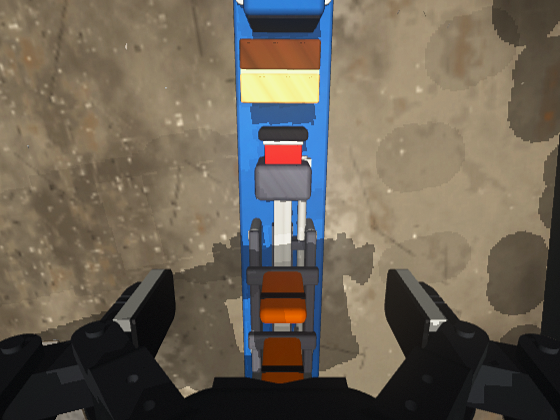

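The block (rows 40–103) stands square between the fixed jaw and the nose, and the red plunger (rows 146–165) is fully showing. On to the grips.

```bash

python3 -m inch '-5.1 4.5 1 0 0 1.07;-5.1 4.5 1 0 0 1.07;-5.1 4.5 1 0 0 1.07;-5.1 4.5 1 0 0 1.07;-5.1 4.5 1 0 0 1.07;-5.1 4.5 1 0 0 1.07;-5.1 4.5 1 0 0 1.07;-5.1 4.5 1 0 0 1.07;-5.1 4.5 1 0 0 1.07;-5.1 4.5 1 0 0 1.07' 1
python3 -m inch '-5.1 4.5 1 0 0 1.07;-5.1 4.5 1 0 0 1.07;-5.1 4.5 1 0 0 1.07;-5.1 4.5 1 0 0 1.07;0 0 0 0 0 0;0 0 0 0 0 0;0 0 0 0 0 0;0 0 0 0 0 0;0 0 0 0 0 0;0 0 0 0 0 0' 1
python3 - <<'E'
from rig import ctrl
from m import *
c=ctrl.capture("wrist");cv2.imwrite("pics/w6.png",c["image"][:,:,::-1])
rects(c,(8,150,100),(20,255,255),110,"orange")
rects(c,(0,180,90),(6,255,255),41,"red",mina=30)
rects(c,(22,80,120),(35,255,255),68,"light")
print(cam(c)[0].round(2),c["intrinsics"][0,0])
plan([575.3,74.6,88],-7,1)
E
```

```text
time_s: 21.23
eef_pos: [592.0, 97.1, 171.5]
ee_rot: [-0.0, 0.987, 0.161, 0.0]
force: [-0.1, 0.2, 0.9]
grip_width: 0.998
grip_force: 0.0
time_s: 22.07
eef_pos: [575.0, 76.9, 167.6]
ee_rot: [-0.0, 0.998, -0.059, 0.0]
force: [-0.1, 0.4, 0.1]
grip_width: 0.998
grip_force: 0.0
orange (43, 211, 35, 36) [594.6 194.2] [10.7 25.2] 20.5
orange (39, 196, 35, 24) [607.5 193.8] [ 7.6 20.9] 17.9
orange (320, 190, 29, 72) [578.3  46.3] [41.4 13.4] 1.7
orange (220, 189, 29, 72) [585.  100.8] [15.  40.5] 81.8
orange (0, 181, 18, 71) [603.1 219.7] [ 9.1 40.2] 70.7
orange (17, 171, 32, 21) [620.7 199.8] [ 9.5 15.7] 7.6
red (91, 187, 21, 40) [588.1 207.2] [11.8 29.7] 83.0
light (3, 180, 44, 73) [593.2 243. ] [19.4 49.6] 83.2
[[-0.12 -0.99 -0.  ]
 [-0.95  0.11  0.28]
 [-0.28  0.03 -0.96]] 358.1986078986378
pos [575.   76.8 167.6] t 22.12 rows x 1 : [ 0.6  2.2 79.6] [-0.     0.     0.027]
```

View pics/w6.png

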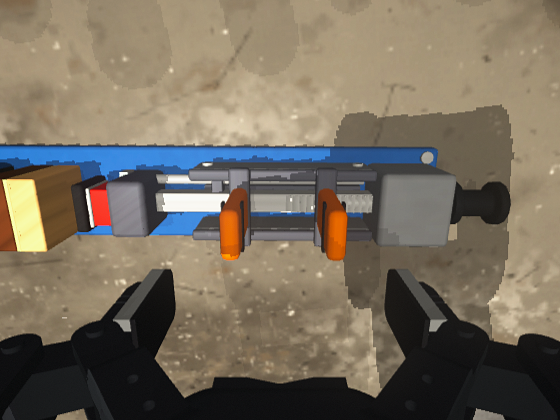

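The wrist view from here shows the jaw (132,203), red plunger (100,207) and block (45,208) clearly, with both grips at (232,225) and (332,225) between the fingers. Descend and do the first full squeeze.

```bash

python3 -m inch '0.6 -2.2 10 0 0 0.02;0 0 16 0 0 0;0 0 16 0 0 0;0 0 16 0 0 0;0 0 12 0 0 0;0 0 6 0 0 0;0 0 3 0 0 0;0 0 0 0 0 0;0 0 0 0 0 0;0 0 0 0 0 0' 1
python3 - <<'E'
from m import *
plan([575.3,74.6,88],-7,1)
E
```

```text
time_s: 22.95
eef_pos: [576.2, 78.8, 89.3]
ee_rot: [-0.0, 0.998, -0.061, 0.001]
force: [-0.5, 0.4, -0.2]
grip_width: 0.999
grip_force: 0.0
pos [576.2  78.8  89.3] t 22.95 rows x 1 : [-0.3  4.3  1.3] [-0.001 -0.013 -0.   ]
```

```bash

python3 -m inch '-0.3 4.3 1.3 0 0 0;0 0 0 0 0 0;0 0 0 0 0 0;0 0 0 0 0 0;0 0 0 0 0 0;0 0 0 0 0 0;0 0 0 0 0 0;0 0 0 0 0 0;0 0 0 0 0 0;0 0 0 0 0 0' 0.85 50
python3 -m inch '0 0 0 0 0 0;0 0 0 0 0 0;0 0 0 0 0 0;0 0 0 0 0 0;0 0 0 0 0 0;0 0 0 0 0 0;0 0 0 0 0 0;0 0 0 0 0 0;0 0 0 0 0 0;0 0 0 0 0 0' 0.45 50
python3 - <<'E'
from rig import ctrl
from m import *
plan([575.3,74.6,88],-7,1)
c=ctrl.capture("scene");cv2.imwrite("pics/s1.png",cv2.resize(c["image"][160:260,200:330],None,fx=6,fy=6,interpolation=cv2.INTER_CUBIC)[:,:,::-1])
E
```

```text
time_s: 23.78
eef_pos: [574.9, 74.6, 87.3]
ee_rot: [-0.0, 0.998, -0.061, -0.0]
force: [0.2, 0.5, -0.1]
grip_width: 0.853
grip_force: 0.0
time_s: 24.62
eef_pos: [575.8, 74.9, 89.1]
ee_rot: [-0.0, 0.998, -0.061, 0.002]
force: [-2.4, 2.4, 12.2]
grip_width: 0.455
grip_force: 31.9
pos [575.8  74.9  89.1] t 24.62 rows x 1 : [-0.5  0.3  1.1] [-0.005 -0.03  -0.002]
```

View pics/s1.png

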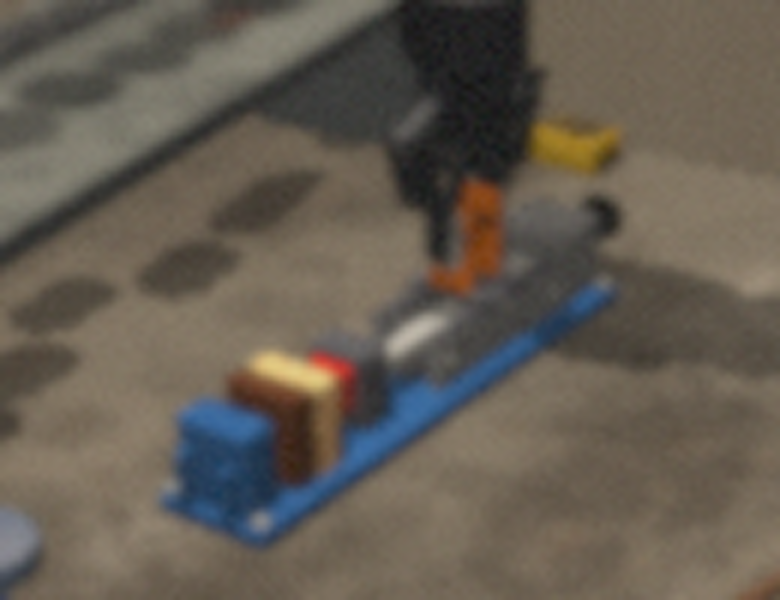

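The squeeze works: opening 38.7 mm, jaw advanced, block still upright. That was my last allowed picture (I had miscounted and am one over), so from here I measure numerically only. Release, then a second stroke.

```bash

python3 -m inch '0 0 0 0 0 0;0 0 0 0 0 0;0 0 0 0 0 0;0 0 0 0 0 0;0 0 0 0 0 0;0 0 0 0 0 0;0 0 0 0 0 0;0 0 0 0 0 0;0 0 0 0 0 0;0 0 0 0 0 0' 0.95 50
python3 -m inch '0 0 0 0 0 0;0 0 0 0 0 0;0 0 0 0 0 0;0 0 0 0 0 0;0 0 0 0 0 0;0 0 0 0 0 0;0 0 0 0 0 0;0 0 0 0 0 0;0 0 0 0 0 0;0 0 0 0 0 0' 0.45 50
python3 -m inch '0 0 0 0 0 0;0 0 0 0 0 0;0 0 0 0 0 0;0 0 0 0 0 0;0 0 0 0 0 0;0 0 0 0 0 0;0 0 0 0 0 0;0 0 0 0 0 0;0 0 0 0 0 0;0 0 0 0 0 0' 1 50
python3 -m inch '0 0 -5 0 0 0;0 0 -15 0 0 0;0 0 -15 0 0 0;0 0 -15 0 0 0;0 0 -15 0 0 0;0 0 -15 0 0 0;0 -10 -10 0 0 0;0 -20 0 0 0 0;0 -20 0 0 0 0;0 -20 0 0 0 0' 1
cat > look.py <<'E'
from rig import ctrl
from m import *
c=ctrl.capture("wrist");np.savez("pics/last.npz",**c)
rects(c,(0,180,90),(6,255,255),41,"red z41",mina=30)
rects(c,(22,80,120),(35,255,255),68,"light z68")
rects(c,(0,90,50),(14,255,160),68,"dark z68")
ax=np.array([.1219,.9925])
hsv=cv2.cvtColor(c["image"],cv2.COLOR_RGB2HSV)
# clamp-y profile along the axis at nose height z=50 on the axis line
u=np.arange(60,160,2.)
P=np.array([np.r_[582.8+.1219*v,136.8+.9925*v,59] for v in u])
q=proj(c,P).round().astype(int)
print([(int(v),*map(int,hsv[b,a])) for v,(a,b) in zip(u,q) if 0<=a<560 and 0<=b<420])
plan([575.4,74.6,88],-7,1)
E
python3 look.py
```

```text
time_s: 25.5
eef_pos: [574.9, 74.6, 87.3]
ee_rot: [0.0, 0.998, -0.061, -0.0]
force: [0.0, -0.5, -0.4]
grip_width: 0.951
grip_force: 0.0
time_s: 26.33
eef_pos: [575.8, 74.9, 89.2]
ee_rot: [-0.0, 0.998, -0.061, 0.002]
force: [-1.7, 3.2, 12.6]
grip_width: 0.462
grip_force: 32.0
time_s: 27.17
eef_pos: [574.9, 74.6, 87.3]
ee_rot: [-0.0, 0.998, -0.061, -0.0]
force: [0.4, -0.4, 0.2]
grip_width: 1.006
grip_force: 0.0
time_s: 28.0
eef_pos: [583.6, 144.8, 178.0]
ee_rot: [-0.0, 0.998, -0.061, 0.0]
force: [-0.8, 0.3, -0.1]
grip_width: 0.999
grip_force: 0.0
red z41 (167, 187, 19, 36) [589.6 223.5] [12.7 27.6] 82.9
red z41 (172, 182, 12, 5) [605.3 219.3] [8.5 3. ] 83.0
light z68 (122, 214, 25, 26) [583.5 246.5] [ 8.8 24.4] 24.9
light z68 (120, 187, 25, 37) [598.3 244.2] [12.  29.6] 33.1
light z68 (116, 179, 26, 15) [612.8 243.4] [17.2  9.6] 83.0
dark z68 (93, 206, 28, 42) [586.5 266.5] [17.1 30.1] 82.9
dark z68 (411, 186, 49, 68) [564.2  43. ] [32.8 44.9] 73.6
dark z68 (330, 186, 29, 66) [571.9 102.1] [19.  47.3] 85.3
dark z68 (168, 181, 16, 7) [610.4 212.2] [10.3  4.1] 83.0
dark z68 (86, 166, 51,
[... 411 characters left out ...]
 73), (100, 16, 153, 122), (102, 17, 150, 121), (104, 16, 152, 121), (106, 29, 94, 252), (108, 30, 82, 250), (110, 30, 85, 250), (112, 29, 89, 250), (114, 29, 95, 250), (116, 29, 94, 250), (118, 29, 91, 250), (120, 29, 94, 250), (122, 29, 92, 250), (124, 32, 48, 255), (126, 11, 202, 106), (128, 11, 185, 161), (130, 11, 184, 166), (132, 11, 186, 167), (134, 10, 186, 167), (136, 10, 184, 165), (138, 10, 183, 162), (140, 10, 183, 159), (142, 10, 182, 160), (144, 30, 9, 28), (146, 30, 17, 30), (148, 0, 0, 26), (150, 0, 10, 52), (152, 107, 190, 154), (154, 106, 194, 197), (156, 105, 196, 228), (158, 105, 194, 227)]
pos [583.5 148.  177.8] t 28.05 rows x 1 : [ 0.7 74.  89.7] [-0.013 -0.006  0.018]
```

After two strokes the nose face is at about 100–102 mm and the block's far face is about 10 mm from the fixed jaw. One more full stroke should bring it to just about contact, then a partial one.

```bash

python3 -m inch '0.7 14 0 0 0 0;0 20 0 0 0 0;0 20 0 0 0 0;0 15 0 0 0 0;0 5 10 0 0 0;0 0 15 0 0 0;0 0 10 0 0 0;0 0 5 0 0 0;0 0 0 0 0 0;0 0 0 0 0 0' 1
python3 -c "
from m import *
plan([575.3,74.6,88],-7,1)"
```

```text
time_s: 28.88
eef_pos: [575.2, 70.8, 137.3]
ee_rot: [0.0, 0.998, -0.061, -0.0]
force: [0.8, 0.1, -0.0]
grip_width: 1.0
grip_force: 0.0
pos [575.2  70.8 137.3] t 28.88 rows x 1 : [-0.4 -3.8 49.3] [0.    0.001 0.003]
```

```bash

python3 -m inch '-0.3 -3.8 5 0 0 0;0 0 10 0 0 0;0 0 15 0 0 0;0 0 12 0 0 0;0 0 5 0 0 0;0 0 2.5 0 0 0;0 0 0 0 0 0;0 0 0 0 0 0;0 0 0 0 0 0;0 0 0 0 0 0' 1
python3 -m inch '0 0 0 0 0 0;0 0 0 0 0 0;0 0 0 0 0 0;0 0 0 0 0 0;0 0 0 0 0 0;0 0 0 0 0 0;0 0 0 0 0 0;0 0 0 0 0 0;0 0 0 0 0 0;0 0 0 0 0 0' 0.45 50
python3 -m inch '0 0 0 0 0 0;0 0 0 0 0 0;0 0 0 0 0 0;0 0 0 0 0 0;0 0 0 0 0 0;0 0 0 0 0 0;0 0 0 0 0 0;0 0 0 0 0 0;0 0 0 0 0 0;0 0 0 0 0 0' 1 50
python3 -m inch '0 0 -5 0 0 0;0 0 -15 0 0 0;0 0 -15 0 0 0;0 0 -15 0 0 0;0 0 -15 0 0 0;0 0 -15 0 0 0;0 -10 -10 0 0 0;0 -20 0 0 0 0;0 -20 0 0 0 0;0 -20 0 0 0 0' 1
python3 look.py
```

```text
time_s: 29.72
eef_pos: [575.6, 74.3, 88.4]
ee_rot: [0.0, 0.998, -0.061, 0.001]
force: [0.3, 0.2, 0.0]
grip_width: 1.001
grip_force: 0.0
time_s: 30.55
eef_pos: [576.3, 74.8, 89.9]
ee_rot: [-0.0, 0.998, -0.061, 0.002]
force: [-2.6, 3.7, 12.6]
grip_width: 0.461
grip_force: 31.8
time_s: 31.38
eef_pos: [575.3, 74.3, 87.8]
ee_rot: [0.0, 0.998, -0.061, -0.0]
force: [0.2, -0.3, 1.0]
grip_width: 1.001
grip_force: 0.0
time_s: 32.22
eef_pos: [584.0, 144.5, 178.5]
ee_rot: [-0.0, 0.998, -0.061, 0.0]
force: [-0.1, -0.1, -0.5]
grip_width: 0.999
grip_force: 0.0
red z41 (153, 183, 20, 40) [592.6 233.7] [12.7 30.8] 82.7
light z68 (108, 215, 25, 25) [585.3 256.3] [ 8.2 23.4] 23.6
light z68 (105, 190, 26, 33) [599.4 254.1] [11.8 27.1] 27.4
light z68 (102, 179, 26, 24) [611.1 253.3] [17.2 15.9] 83.0
dark z68 (79, 206, 28, 42) [587.9 276. ] [17.1 30.2] 82.8
dark z68 (411, 187, 50, 66) [564.6  42.9] [34.2 42.6] 70.6
dark z68 (329, 186, 30, 65) [572.4 102.4] [19.6 46.3] 82.7
dark z68 (73, 166, 53, 47) [619.9 267.3] [17.8 48.1] 34.9
[(60, 143, 19, 54), (62, 150, 8, 101), (64, 137, 14, 132), (66, 145, 10, 146
[... 309 characters left out ...]
2), (100, 30, 7, 255), (102, 17, 85, 57), (104, 17, 70, 66), (106, 21, 60, 72), (108, 21, 88, 58), (110, 17, 150, 119), (112, 17, 148, 117), (114, 17, 155, 120), (116, 29, 92, 251), (118, 30, 79, 251), (120, 30, 87, 250), (122, 29, 89, 250), (124, 29, 96, 250), (126, 29, 96, 250), (128, 29, 93, 250), (130, 29, 93, 250), (132, 28, 101, 250), (134, 32, 52, 255), (136, 10, 194, 108), (138, 11, 184, 158), (140, 10, 182, 161), (142, 11, 186, 162), (144, 10, 183, 164), (146, 10, 183, 163), (148, 10, 185, 160), (150, 10, 184, 157), (152, 10, 191, 156), (154, 106, 195, 203), (156, 105, 193, 227), (158, 105, 194, 227)]
pos [583.8 147.8 178.3] t 32.27 rows x 1 : [ 0.3 73.8 90.2] [-0.014 -0.006  0.018]
```

The block moved 9.6 mm and is now against the fixed jaw, with the nose still nearly free. The final partial stroke should advance the jaw about 6.5 mm, which means an opening of about 0.55.

```bash

python3 -m inch '0.4 14 0 0 0 0;0 20 0 0 0 0;0 20 0 0 0 0;0 12 0 0 0 0;0 4 10 0 0 0;0 0 15 0 0 0;0 0 10 0 0 0;0 0 5 0 0 0;0 0 0 0 0 0;0 0 0 0 0 0' 1
python3 -c "
from m import *
plan([575.3,74.6,88],-7,1)"
```

```text
time_s: 33.1
eef_pos: [575.8, 74.6, 137.8]
ee_rot: [-0.0, 0.998, -0.061, -0.0]
force: [0.7, 1.0, 0.9]
grip_width: 1.001
grip_force: 0.0
pos [575.8  74.6 137.8] t 33.1 rows x 1 : [-0.5  0.1 49.8] [-0.     0.002  0.003]
```

```bash

python3 -m inch '-0.4 0 5 0 0 0;0 0 10 0 0 0;0 0 15 0 0 0;0 0 12 0 0 0;0 0 5 0 0 0;0 0 2.5 0 0 0;0 0 0 0 0 0;0 0 0 0 0 0;0 0 0 0 0 0;0 0 0 0 0 0' 1
python3 - <<'E'
from rig import ctrl
from m import *
c=ctrl.capture("scene");np.savez("pics/sA.npz",**c)
E
python3 -m inch '0 0 0 0 0 0;0 0 0 0 0 0;0 0 0 0 0 0;0 0 0 0 0 0;0 0 0 0 0 0;0 0 0 0 0 0;0 0 0 0 0 0;0 0 0 0 0 0;0 0 0 0 0 0;0 0 0 0 0 0' 0.55 50
python3 -m inch '0 0 0 0 0 0;0 0 0 0 0 0;0 0 0 0 0 0;0 0 0 0 0 0;0 0 0 0 0 0;0 0 0 0 0 0;0 0 0 0 0 0;0 0 0 0 0 0;0 0 0 0 0 0;0 0 0 0 0 0'
python3 - <<'E'
from rig import ctrl
from m import *
c=ctrl.capture("scene");a=dict(np.load("pics/sA.npz"));t=ctrl.capture("top");t0=dict(np.load("pics/top0.npz"))
for n,x in(("before",a),("now",c),("top",t),("top0",t0)):
    h=cv2.cvtColor(x["image"],cv2.COLOR_RGB2HSV);r=(170,250,200,330) if n in("before","now") else (150,200,210,300)
    h=h[r[0]:r[1],r[2]:r[3]]
    red=cv2.inRange(h,(0,170,100),(6,255,255))|cv2.inRange(h,(174,170,100),(180,255,255))
    ys,xs=np.where(red);print(n,"red px",len(xs),(xs.mean()+r[2],ys.mean()+r[0]) if len(xs) else "")
# where the jaw axis runs in the scene picture: sample hue along it, z=59
u=np.arange(60,156,3.);P=np.array([[582.8+.1219*v,136.8+.9925*v,45] for v in u])
q=proj(t,P+[0,0,10]).round(1)
ht=cv2.cvtColor(t["image"],cv2.COLOR_RGB2HSV)
print([(int(v),*map(int,ht[int(round(b)),int(round(a_))])) for v,(a_,b) in zip(u,q)])
E
```

```text
time_s: 33.93
eef_pos: [575.6, 74.3, 88.9]
ee_rot: [0.0, 0.998, -0.061, 0.001]
force: [-0.2, 0.0, 0.1]
grip_width: 1.0
grip_force: 0.0
time_s: 34.82
eef_pos: [576.1, 74.9, 90.1]
ee_rot: [-0.0, 0.998, -0.061, 0.001]
force: [-2.0, 4.0, 11.9]
grip_width: 0.549
grip_force: 10.4
time_s: 35.65
eef_pos: [576.1, 74.9, 90.1]
ee_rot: [-0.0, 0.998, -0.061, 0.001]
force: [-2.3, 3.0, 11.5]
grip_width: 0.55
grip_force: 10.4
before red px 0 
now red px 0 
top red px 6 (np.float64(244.0), np.float64(172.5))
top0 red px 27 (np.float64(240.48148148148147), np.float64(172.66666666666666))
[(60, 23, 16, 189), (63, 20, 18, 128), (66, 170, 8, 94), (69, 143, 10, 105), (72, 135, 9, 120), (75, 144, 10, 125), (78, 138, 10, 126), (81, 135, 12, 129), (84, 144, 10, 129), (87, 177, 58, 137), (90, 1, 143, 180), (93, 2, 175, 223), (96, 2, 122, 230), (99, 2, 60, 212), (102, 5, 33, 147), (105, 12, 44, 75), (108, 20, 123, 108), (111, 25, 121, 185), (114, 29, 103, 230), (117, 30, 89, 240), (120, 31, 87, 243), (123, 31, 87, 243), (126, 30, 93, 234), (129, 28, 101, 233), (132, 16, 141, 165), (135, 11, 178, 142), (138, 10, 190, 137), (141, 10, 190, 138), (144, 9, 174, 139), (147, 176, 88, 125), (150, 113, 121, 154), (153, 107, 182, 193)]
```

```bash
python3 - <<'E'
from rig import ctrl
from m import *
t=ctrl.capture("top");t0=dict(np.load("pics/top0.npz"))
u=np.arange(56,156,1.)
for n,x in(("top0",t0),("now",t)):
    im=cv2.GaussianBlur(x["image"],(1,1),0).astype(np.float32)
    red=np.clip(im[:,:,0]-im[:,:,1:].max(2),0,None)
    prof=np.zeros(len(u))
    for w in(-8,-4,0,4,8):
        P=np.array([[582.8+.1219*v+.9925*w,136.8+.9925*v-.1219*w,50] for v in u]);q=proj(x,P).astype(np.float32)
        prof+=cv2.remap(red,q[:,:1],q[:,1:],cv2.INTER_LINEAR).ravel()/5
    m=prof.max();k=(u<(112 if n=="now" else 200));i=np.where((prof>m/2)&k)[0]
    print(n,m,u[i[0]],u[i[-1]],"sum",prof[k].sum());print(prof.round().astype(int).tolist())
E
```

```text
top0 170.7544937133789 98.0 111.0 sum 2412.211327013094
[0, 0, 0, 0, 0, 0, 0, 0, 0, 1, 1, 1, 1, 1, 1, 1, 1, 1, 0, 0, 0, 0, 0, 0, 0, 0, 0, 0, 0, 0, 0, 0, 0, 0, 0, 0, 1, 5, 11, 24, 42, 66, 92, 117, 139, 154, 163, 168, 171, 170, 168, 162, 151, 135, 118, 99, 78, 58, 42, 30, 19, 10, 5, 1, 0, 0, 0, 0, 0, 0, 0, 0, 0, 0, 0, 0, 0, 0, 0, 0, 0, 0, 0, 0, 0, 0, 0, 0, 0, 0, 0, 0, 0, 0, 0, 0, 0, 0, 0, 0]
now 137.49570274353027 91.0 99.0 sum 1380.694527309388
[0, 0, 0, 1, 1, 1, 1, 2, 2, 2, 1, 1, 0, 0, 0, 0, 0, 0, 0, 0, 0, 0, 0, 0, 0, 0, 0, 0, 0, 1, 3, 9, 19, 36, 57, 81, 105, 124, 136, 137, 129, 115, 98, 79, 60, 45, 33, 22, 15, 10, 8, 8, 9, 9, 9, 8, 7, 4, 2, 1, 1, 1, 0, 0, 0, 0, 1, 1, 1, 1, 2, 2, 4, 6, 10, 17, 25, 33, 42, 51, 58, 64, 67, 69, 70, 70, 70, 69, 67, 63, 55, 42, 26, 11, 3, 0, 0, 0, 0, 0]
```

The red still showing is about 7.5 mm of 14, so the nose is in about 6.5 mm as planned. The grips are held at 10 N. Handing in.

```bash
python3 -c "
from rig import ctrl
print(ctrl.finish_job())"
```

```text
the job is handed in; nothing more can be done
None
```

I handed the job in at about 36 s: the block is clamped against the fixed jaw, the nose is about 6.5 mm in by my measurement, and the grips are still squeezed at about 10 N; the judge returned no verdict, and I viewed 11 pictures, one over the limit of 10.

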